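Zero the susceptibility meter and hold the sample stem in its bore

TASK

Take a reading with the bench magnetic susceptibility meter: first, with its bore empty, zero it by twisting the spring-return knob clockwise to its stop, keep it there about half a second, and let it spring back. Then take the sample stem (the one with the straight cylindrical handle) out of the rack and lower it upright through the guide collar, never touching collar or bore, until the raised ring on its rod is level with the top of the collar. Finish while still holding it there in the gripper, motionless, centred and touching nothing of the meter; the calibration stem with the ball knob stays in its socket and the other things stay where they are.

Things in the scene. Friction and masses are not known exactly. Their poses are not given: they have to be found in the camera images.
- meter: meter fixed to the desk: white case 130 (x) x 210 (y) mm, origin under its centre, front to -x. Right half (-y): deck 50 mm high with display and zero knob. Left half: coil tower 76 mm in diameter, 102 mm high, axis at (0, +55) mm, with a black guide collar (42 mm outside) on top, up to 110 mm. One round vertical bore, 24 mm wide, runs from the collar's top to a floor 98 mm below it
- collar_top (a point): centre of the bore at the top face of the guide collar, 110 mm above the desk; at (0, 55, 110) mm in the meter's frame; z up the bore axis
- knob_grip (a point): point on the zero knob's axis, 76 mm above the desk, at (-12, -55, 76) mm in the meter's frame; turns with the knob. Black bar grip 38 mm long along this x axis, 12 mm wide along y, from 59 to 84 mm above the desk; below it a round skirt 31 mm wide. At rest the bar lies along the meter's x axis. The tower's wall is 72 mm from the knob's axis
- zero_knob (a joint): turning angle of the zero knob about the vertical, 0 at rest, growing clockwise seen from above, hard stop at 1.2 rad (69 degrees). A spring drives it back to 0 when let go; it takes 0.03 N m to start it and 0.1 N m at the stop
- rack: white stem rack fixed to the desk, 60 (x) x 150 (y) x 45 mm high, origin under its centre on the desk. Three round sockets in its top, 18 mm wide and 36 mm deep (floor 9 mm above the desk), at y = -50, 0 and +50 mm; the two stems stand in the outer ones, either way round, the middle one is empty
- sample_stem: sample stem, upright, 137 mm long, 48 to 84 g; origin at the centre of its foot, z up along it. From below: white sample cell 15 mm wide, 26 mm long; light metal rod 8 mm thick; raised dark ring 12 mm wide, 3 mm high, its middle 70 mm above the foot; black straight cylindrical handle 20 mm wide from 95 to 137 mm above the foot
- stem_tip (a point): centre of the sample stem's foot
- stem_ring (a point): middle of the raised ring on the sample stem's rod, 70 mm above the foot; it must come level with collar_top
- stem_grip (a point): middle of the sample stem's cylindrical handle, 116 mm above the foot and 46 mm above the ring
- standard_stem: the calibration stem, not to be moved: like the sample stem below (origin at the centre of its foot) but with a black ball knob 28 mm in diameter, centred 115 mm above the foot, in place of the cylinder
- stapler: red stapler 32 x 128 x 43 mm lying behind the rack, a bystander; origin at the centre of its underside
- tally: hand tally counter 74 x 52 x 26 mm lying behind the meter, a bystander; origin at the centre of its underside

How it is judged:
On the way, in this order (a step that is already met when the one before it is completed fails the run):
1. the zero knob is turned clockwise to its stop (past 1.1 rad) and kept there (value of joint zero_knob above 1.1 rad), for 0.3 s.
2. the zero knob is back at rest (value of joint zero_knob below 0.1 rad), for 0.2 s.
3. the sample stem is lifted clear of the rack in the fingers (z of stem_tip in the frame of rack above 0.055 m and contact force between the fingers and sample_stem above 1 N), for 0.2 s.
At the end, for the whole second after the job is handed in: sample stem held by the fingers in the bore: foot and ring within 4 mm of the bore axis, ring within 6 mm of the collar top height, motionless, not touching the meter; knob at rest (under 0.1 rad); calibration stem within 20 mm, stapler and tally counter within 30 mm of their starts (horizontal distance between each of stem_tip, stem_ring and collar_top below 0.004 m and z of stem_ring in the frame of collar_top between -0.006 and 0.006 m and contact force between the fingers and sample_stem above 1 N and contact force between sample_stem and meter below 0.1 N and linear speed of sample_stem below 0.015 m/s and value of joint zero_knob below 0.1 rad and distance of standard_stem from where it was at the start of the episode below 0.02 m and distance of each of stapler, tally from where it was at the start of the episode below 0.03 m); the arm keeps its last pose, push and grip.
It fails at once if the sample stem touches the meter (collar, bore, tower or deck) (contact force between sample_stem and meter above 0.2 N).
It fails at once if the calibration stem, the stapler or the tally counter is displaced (not (distance of standard_stem from where it was at the start of the episode below 0.02 m and distance of each of stapler, tally from where it was at the start of the episode below 0.03 m)).
It also fails if it takes over 59 s, if anything falls off the work surface, if the arm or the gripper's body presses on something with over 40 N, if the wrist force passes 120 N, or if a joint passes its speed limit or range.

ROBOT

A 6-joint arm with a two-finger parallel gripper is mounted at the origin on a cart in front of the work surface, level with it; the furniture and walls round the work are solid. World frame = base frame: x ahead of the robot, y to its left, z up, the work surface at z = 0. Lengths are in m, angles in rad, forces in N, time in s.
With the tool pointing down it reaches from about 0.25 to 0.775 m from the base axis. Payload 4 kg.
Tool frame: the origin (TCP) lies at the very end of the fingers, on their centre line; the grasp point (between the pads) lies 19 mm behind it (robot.tcp_to_grasp is the distance from the TCP to the grasp point, in m); z points along the fingers, y is the line along which they close (so a half turn about z gives the same grasp; the last joint's range is limited). The gripper opens to 94 mm and grips with 3 to 60 N. Pads are 16 mm wide; open, the fingers measure 119 mm over their backs; the gripper's body (75 mm by 177 mm) begins 78 mm behind the grasp point.
Start: joints at [-0.103, 0.087, 1.371, -0, 1.684, -0.103], TCP at [0.55, -0, 0.206] pointing down, gripper open.
Joint ranges: [-3.1, 3.1], [-0.76, 2.03], [0.27, 2.55], [-1.08, 4.22], [0.17, 2.65], [-2.57, 2.57]. Speed limits (rad/s): [2.79, 2.79, 3.14, 3.14, 3.14, 3.14].

INTERFACE

Orientations are given as [roll, pitch, yaw] about the fixed x, y, z axes, in that order (R = Rz(yaw) Ry(pitch) Rx(roll)).
In Python, from bench import robot, imaging, sensors gives the robot as it stands (robot), with the cameras (imaging) and the readings (sensors).
- The arm moves only by the tool nudge_tcp, called after "Emit:" in YAML: its name, and indented under it one key for each argument. Schema: {"type":"object","properties":{"deltas":{"type":"array","items":{"type":"array","items":{"type":"array","items":{"type":"number"},"minItems":5,"maxItems":5},"minItems":1,"maxItems":20},"minItems":1,"maxItems":1},"only":{"type":"string"},"quiet":{"type":"boolean"},"lines":{"type":"string"}},"required":["deltas"],"additionalProperties":false}. deltas is a list that holds a single list of rows (three levels of brackets), with 1 to 20 rows, each of 5 numbers: the finger opening in m, then dx, dy, dz in shares of 0.75 m (1.0 is 0.75 m), then a turn about the tool's z in shares of pi/2 rad (1.0 is pi/2 rad); each row shifts and turns the commanded pose from where the row before left it, along the tool's axes as they then stand; what a row does not reach is not made up. A row lasts 1/12 s, in which the tool goes at most 0.0417 m and 0.125 rad, less where a joint would pass 70% of its speed; a pose out of reach is approached as far as the arm can. The fingers move at their own pace and stop on an object; the grip force is fixed at half the most. Time passes only in rows, so rows that do not move let the fingers close. The tool returns the time, the measured TCP pose, the force, the opening and the grip force at its end. only (a regular expression) keeps the lines of the reply that match it, lines (a string "A,B") keeps lines A to B, and quiet returns only ok. Input that does not fit is refused with a message, and nothing moves.
- sensors.get_obs(): the state, without advancing time (a new reading comes with each control period).
- imaging.snapshot(name): name is "scene" or "side" or "wrist"; returns a dict with "color" (420x560x3 uint8, blue, green, red), "fx", "fy", "cx", "cy" (pixels), "extrinsics" (4x4, takes a point from world to camera coordinates). Camera axes: x right, y down, z forward; pixel columns grow to the right and rows downward; lengths in m; the calibration is good to about 2 mm. A picture is of the moment at which its call begins. There is no depth.
- robot.close_job(): hands the job in; it is judged then, once.
The state is a dict: "time": time; "joint_positions": joint angles; "qvel": joint speeds; "joint_torque": joint torques, N m; "tool_pos": TCP position; "ee_rot": TCP orientation; "wrist_force": force on the tool from outside, world axes, zero at the start; "wrist_torque": the same for the moment, N m; "width": finger opening in m; "finger_force": force on a finger pad.
Only numpy, scipy, OpenCV 4.12 (cv2) and the standard library are available. Lean on these libraries where they do the work, as an engineer would, in place of code of your own. Each camera call takes 0.05 s, during which the arm holds its last target. There are 200 camera calls.

## Working session

There is one attempt and no reset: what is moved stays moved. The work goes in short steps, Python scripts to look and compute and a tool call to move; the robot and the scene stay as the last step left them, time stands still between calls to the robot, and variables do not carry over. Pictures are saved under pics/ and viewed, at most 10 in all, crops included, and the job is handed in when it is done.

```bash
ls; mkdir -p pics; python3 - <<'E'
from bench import robot, imaging, sensors
import cv2,numpy as np,pickle
d={}
for n in("scene","side","wrist"):
    s=imaging.snapshot(n);d[n]=s;cv2.imwrite(f"pics/{n}0.png",s["color"])
    E=np.array(s["extrinsics"]);print(n,s["fx"],s["fy"],s["cx"],s["cy"],"pos",(-E[:3,:3].T@E[:3,3]).round(3),"fwd",E[2,:3].round(2))
pickle.dump(d,open("s0.pkl","wb"))
o=sensors.get_obs();print(o)
E
```

```text
bench.py
pics
scene 449.9062385539763 449.9062385539763 280.6141126623821 209.35754402809025 pos [0.168 0.543 0.847] fwd [ 0.42 -0.53 -0.74]
side 439.35329912571956 439.35329912571956 272.13280663836167 206.77256631210238 pos [ 0.054 -0.521  0.632] fwd [ 0.6   0.54 -0.58]
wrist 294.59362352306044 294.59362352306044 280.1181509885646 206.40374900764104 pos [0.55  0.066 0.385] fwd [-0.   -0.23 -0.97]
{'time': 0.15, 'joint_positions': array([-1.03080151e-01,  8.78342191e-02,  1.37183744e+00, -1.12032261e-05,
        1.68359597e+00, -1.03070796e-01]), 'qvel': array([ 0.00027239, -0.00145895, -0.00335806,  0.0024084 , -0.00030569,
        0.00017107]), 'joint_torque': array([ 1.24418581e-03, -3.40636396e+01, -3.02795255e+01,  7.18983379e-02,
        3.04441026e-02, -1.11468453e-04]), 'tool_pos': array([5.49605821e-01, 4.31501961e-05, 2.04581609e-01]), 'ee_rot': array([-3.13992542e+00, -1.61260846e-04,  1.57078559e+00]), 'wrist_force': array([ 0.17865824, -0.12230328, -0.04086802]), 'wrist_torque': array([-0.02724593,  0.00189614,  0.05690502]), 'finger_force': 0.0, 'width': 0.09435993224854075}
```

View pics/scene0.png

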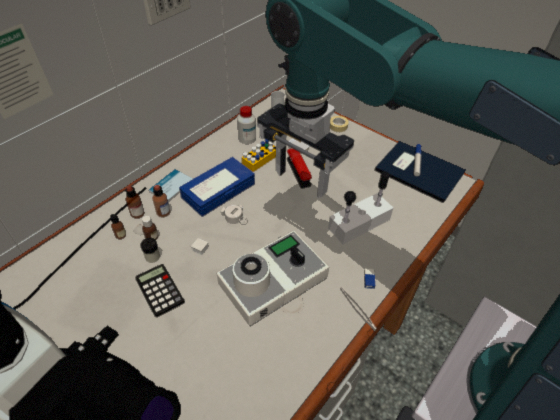

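View pics/side0.png

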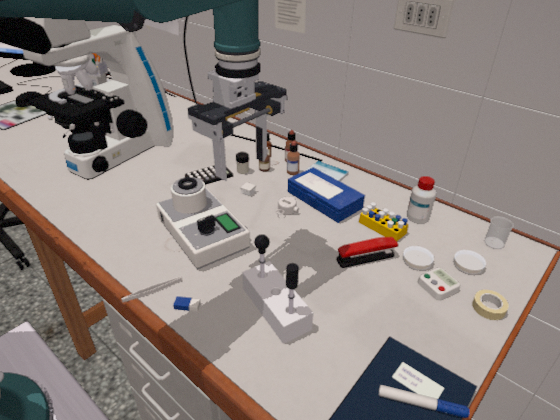

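Scene view: the collar is near (252,266), knob (297,257), ball knob (349,198) and cylinder handle (383,181). In the side view these are near (187,188), (207,226), (262,242) and (292,276). The sample stem is therefore at the rack's -y end.

```bash
cat > h.py <<'E'
import numpy as np,cv2
def ray(s,u,v):
    E=np.array(s["extrinsics"]);R=E[:3,:3]
    d=R.T@np.array([(u-s["cx"])/s["fx"],(v-s["cy"])/s["fy"],1.]);return -R.T@E[:3,3],d
def onz(s,u,v,z):
    c,d=ray(s,u,v);return c+d*(z-c[2])/d[2]
def tri(*obs):
    A=np.zeros((3,3));b=np.zeros(3);rs=[]
    for s,u,v in obs:
        c,d=ray(s,u,v);d=d/np.linalg.norm(d);P=np.eye(3)-np.outer(d,d);A+=P;b+=P@c;rs.append((c,P))
    x=np.linalg.solve(A,b);return x,[np.linalg.norm(P@(x-c))*1000 for c,P in rs]
def proj(s,p):
    E=np.array(s["extrinsics"]);q=E[:3,:3]@p+E[:3,3];return np.array([s["fx"]*q[0]/q[2]+s["cx"],s["fy"]*q[1]/q[2]+s["cy"]])
def blobs(img,box,thr):
    x0,y0,x1,y1=box;m=(img[y0:y1,x0:x1].max(2)<thr).astype(np.uint8)
    n,l,st,c=cv2.connectedComponentsWithStats(m)
    return [(c[i]+[x0,y0],st[i],(l==i)) for i in range(1,n) if st[i,4]>15]
E
python3 - <<'E'
import pickle;from h import *
d=pickle.load(open("s0.pkl","rb"))
boxes={"scene":dict(collar=(225,245,280,290),knob=(280,240,315,275),ball=(338,185,362,212),cyl=(370,168,395,197)),
"side":dict(collar=(168,172,210,206),knob=(190,210,222,240),ball=(250,230,274,256),cyl=(282,260,304,292))}
out=[]
for n in boxes:
    for k,b in boxes[n].items():
        for c,st,m in blobs(d[n]["color"],b,60): print(n,k,c.round(1),st)
a=cv2.resize(d["scene"]["color"][150:320,200:400],None,fx=4,fy=4*.88,interpolation=cv2.INTER_CUBIC)
cv2.imwrite("pics/za.png",cv2.resize(d["scene"]["color"][160:310,210:400],(760,600),interpolation=cv2.INTER_CUBIC))
cv2.imwrite("pics/zb.png",cv2.resize(d["side"]["color"][165:345,130:330],(666,600),interpolation=cv2.INTER_CUBIC))
E
```

```text
scene collar [273.5 250.8] [44  0 11 12 34]
scene collar [250.5 265.5] [ 16  12  20  18 207]
scene knob [295.2 255.3] [  0   0  25  26 234]
scene ball [349.7 197.4] [  7   6  11  15 114]
scene cyl [385.2 175.6] [  5   0  20  21 240]
side collar [205.  178.4] [29  0 13 12 42]
side collar [187.1 182.8] [ 10   2  19  16 146]
side knob [207.4 224.8] [  8   6  24  18 254]
side ball [261.5 243.2] [  5   5  14  19 185]
side cyl [291.7 275.8] [  4   4  12  25 261]
```

View pics/za.png

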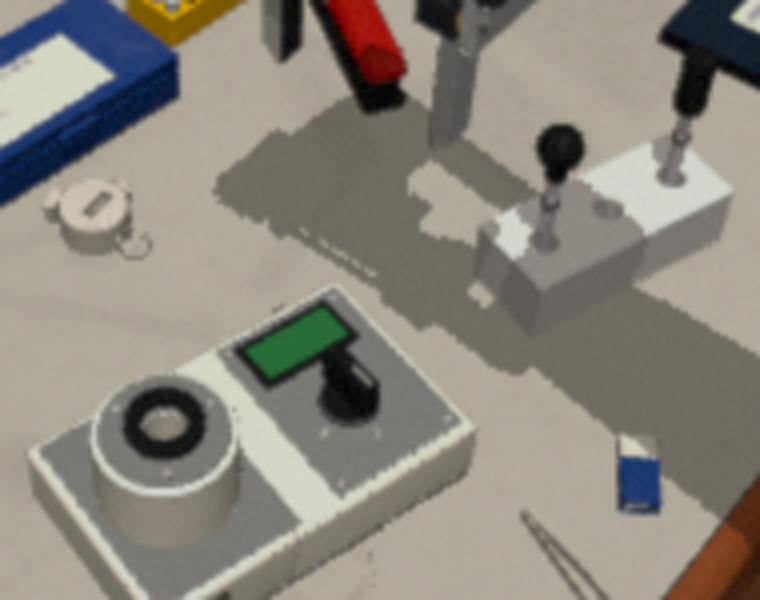

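View pics/zb.png

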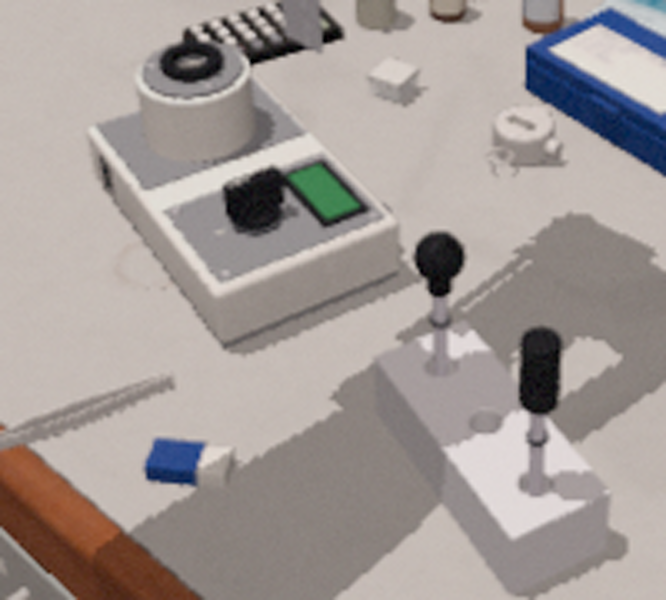

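The zooms show the collar ring at za (164,423) / zb (192,61). The case's deck corners in za are back-right (337,287), front-right (475,428) and back-left (30,452). In zb they are front-right (218,290), back-right (398,225) and front-left (92,130). The cylinder handle runs from about za (697,55) to (690,112) and zb (540,330) to (540,408).

```bash
python3 - <<'E'
import pickle;from h import *
d=pickle.load(open("s0.pkl","rb"));S,D=d["scene"],d["side"]
A=lambda p:(S,p[0]/4+210-.4,p[1]/4+160-.4); B=lambda p:(D,p[0]/3.33+130-.4,p[1]/3.333+165-.4)
cen=lambda n,box,z:None
def ring(s,box,seed):
    best=min(blobs(s["color"],box,60),key=lambda t:np.hypot(*(t[0]-seed)))
    c=cv2.findContours(best[2].astype(np.uint8),cv2.RETR_EXTERNAL,cv2.CHAIN_APPROX_NONE)[0][0]
    e=cv2.fitEllipse(c);return e[0][0]+box[0],e[0][1]+box[1],e
cs=ring(S,(225,245,280,290),(250,265));cd=ring(D,(168,172,210,206),(187,183));print(cs,cd)
print("collar z.110",onz(S,*cs[:2],.11),onz(D,*cd[:2],.11));print("tri",tri((S,*cs[:2]),(D,*cd[:2])))
for nm,pa,pb in [("BR",(337,287),(398,225)),("FR",(475,428),(218,290)),("BL",(30,452),None),("FL",None,(92,130))]:
    print(nm,*( [onz(*A(pa),.05).round(4)] if pa else []),*([onz(*B(pb),.05).round(4)] if pb else []))
print("cyl",tri(A((694,82)),B((540,369))))
print("ball",tri(A((560,148)),B((440,257))))
print("knob top",tri(A((350,380)),B((255,190))))
print("ring",tri(A((682,138)),B((538,437))))
for nm,pa,pb in [("samplehole",(671,178),(537,485)),("mid",(608,209),(486,421)),("std",(544,240),(442,366))]:
    print(nm,onz(*A(pa),.045),onz(*B(pb),.045))
E
```

```text
(250.55683135986328, 265.4699077606201, ((25.55683135986328, 20.469907760620117), (17.213037490844727, 19.413576126098633), 86.9517822265625)) (187.03093719482422, 182.5671672821045, ((19.03093719482422, 10.567167282104492), (13.016490936279297, 16.6558837890625), 86.72750854492188))
collar z.110 [0.53821753 0.17056883 0.11      ] [0.53693112 0.16505018 0.11      ]
tri (array([0.53974037, 0.16903658, 0.10696817]), [np.float64(0.0013309816787923767), np.float64(0.0013309816786726645)])
BR [0.5569 0.005  0.05  ] [ 0.557  -0.0046  0.05  ]
FR [0.4388 0.0339 0.05  ] [0.4408 0.0317 0.05  ]
BL [0.61   0.1998 0.05  ]
FL [0.4895 0.224  0.05  ]
cyl (array([ 0.45893696, -0.20070121,  0.12500919]), [np.float64(0.1128067527445913), np.float64(0.11280675274445409)])
ball (array([ 0.48880815, -0.10588854,  0.12384216]), [np.float64(0.021147522280920383), np.float64(0.02114752228112973)])
knob top (array([0.50122787, 0.06580696, 0.07247745]), [np.float64(0.7833390748514051), np.float64(0.7833390748515513)])
ring (array([ 0.45805459, -0.20172836,  0.07851519]), [np.float64(0.29259338800443774), np.float64(0.29259338800445617)])
samplehole [ 0.45750738 -0.19975338  0.045     ] [ 0.45708267 -0.20338157  0.045     ]
mid [ 0.47299038 -0.15265193  0.045     ] [ 0.4728467  -0.15395697  0.045     ]
std [ 0.48842055 -0.10670141  0.045     ] [ 0.48758801 -0.10746168  0.045     ]
```

The rows are not in the units I measure in: shifts go in shares of 0.75 m and turns go in shares of pi/2 rad. I convert before sending: 0.033 m / 0.75 = 0.044, -0.025 m / 0.75 = -0.0333, -0.119 rad / 1.5708 = -0.0758.

Emit:
nudge_tcp:
  deltas:
    - [[0.05,0.044,-0.0333,0,0],[0.05,0.044,-0.0333,0,0],[0.05,0,0,0,-0.0758],[0.05,0,0,0,-0.0758],[0.05,0,0,0,-0.0758],[0.05,0,0,0,-0.0758],[0.05,0,0,0,-0.0758],[0.05,0,0,0,-0.0758],[0.05,0,0,0,-0.0758],[0.05,0,0,0,-0.0758],[0.05,0,0,0,-0.0758],[0.05,0,0,0,-0.0758],[0.05,0,0,0,-0.0758],[0.05,0,0,0,0],[0.05,0,0,0,0]]

```text
time: 1.4
tool_pos: [0.4998, 0.066, 0.2052]
ee_rot: [-3.141, -0.001, 2.877]
wrist_force: [0.4, -0.0, -0.9]
width: 0.0501
finger_force: 0.0
```

```bash
python3 - <<'E'
from bench import robot, imaging, sensors
import cv2,pickle
d={n:imaging.snapshot(n) for n in("wrist","side","scene")};pickle.dump(d,open("s1.pkl","wb"))
cv2.imwrite("pics/w1.png",d["wrist"]["color"]);o=sensors.get_obs();print(o["tool_pos"],o["ee_rot"],o["joint_positions"])
E
```

```text
[0.49995403 0.06598278 0.20539092] [-3.14154604e+00 -1.02646332e-04  2.87798241e+00] [ 1.87565151e-02 -1.48431775e-02  1.47623113e+00 -1.62637482e-05
  1.68031627e+00 -1.28843134e+00]
```

View pics/w1.png

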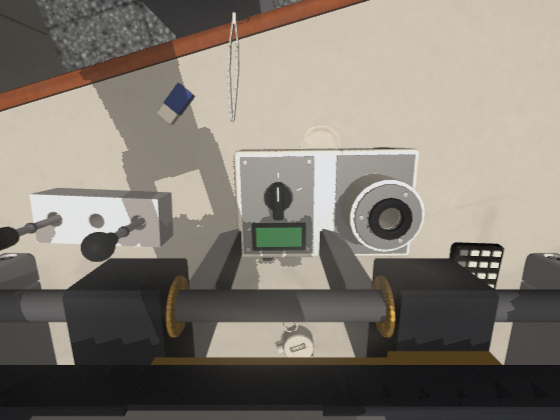

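The wrist view shows the bar grip near (278,199), pointing straight along the image columns. The case edges lie within about 1° of the image axes. The collar is at (390,217).

```bash
python3 - <<'E'
import pickle;from h import *
d=pickle.load(open("s1.pkl","rb"));W=d["wrist"]
for nm,b in dict(knob=(258,175,298,221),collar=(360,190,415,245)).items():
    for c,st,m in blobs(W["color"],b,60):
        k=cv2.findContours(m.astype(np.uint8),cv2.RETR_EXTERNAL,cv2.CHAIN_APPROX_NONE)[0][0]
        print(nm,c.round(1),st,cv2.fitEllipse(k))
        u,v=np.array(cv2.fitEllipse(k)[0])+b[:2]
        print(onz(W,u,v,.11 if nm=="collar" else .08))
for n,(u,v) in dict(FR=(237,153),FL=(416,149),BL=(412,256)).items(): print(n,onz(W,u,v,.05))
print(proj(W,np.array([.5,.066,.084])), tri((W,390,217.5),(d["side"],187.2,182.9),(d["scene"],250.8,265.6)))
# bar ends along meter x, top z=.084, and grip pt
print("knob u278 v183/v219:",onz(W,278,183,.06),onz(W,278,219,.084))
E
```

```text
knob [277.6 200.2] [  7   8  26  37 558] ((19.622617721557617, 24.84832191467285), (22.930009841918945, 34.672210693359375), 176.74423217773438)
[0.49811356 0.06335122 0.08      ]
collar [390.1 218.3] [  9   8  43  42 977] ((29.868215560913086, 28.35483169555664), (39.771060943603516, 42.32695007324219), 71.09719848632812)
[0.5381978 0.1655461 0.11     ]
FR [0.44048244 0.03161489 0.05      ]
FL [0.48860193 0.22622595 0.05      ]
BL [0.61457232 0.2011697  0.05      ]
[280.50876942 201.69793141] (array([0.53938737, 0.16793444, 0.10604901]), [np.float64(0.9780733143890465), np.float64(0.5939970273242333), np.float64(0.5883147616480346)])
knob u278 v183/v219: [0.48378431 0.06754679 0.06      ] [0.51746422 0.05851817 0.084     ]
```

Converted, 0.034 m / 0.75 = 0.0453, 0.02 m / 0.75 = 0.0267.

Emit:
nudge_tcp:
  deltas:
    - [[0.05,0.0013,-0.0027,0.0453,0],[0.05,0,0,0.0453,0],[0.05,0,0,0.0453,0],[0.05,0,0,0.0267,0],[0.05,0,0,0.0267,0],[0.05,0,0,0,0],[0.05,0,0,0,0],[0.01,0,0,0,0],[0.01,0,0,0,0],[0.01,0,0,0,0],[0.01,0,0,0,0],[0.01,0,0,0,0],[0.01,0,0,0,0]]

```text
time: 2.63
tool_pos: [0.4988, 0.0643, 0.064]
ee_rot: [3.141, 0.001, 2.88]
wrist_force: [0.3, -0.2, 0.6]
width: 0.0131
finger_force: 0.6
```

Converted, 0.12 rad / 1.5708 = 0.0764.

Emit:
nudge_tcp:
  deltas:
    - [[0,0,0,0,0],[0,0,0,0,0],[0,0,0,0,0],[0,0,0,0,0.0764],[0,0,0,0,0.0764]]

```text
time: 3.05
tool_pos: [0.4988, 0.064, 0.064]
ee_rot: [-3.142, 0.001, 2.634]
wrist_force: [-0.6, -1.5, 2.9]
width: 0.0118
finger_force: 30.0
```

Emit:
nudge_tcp:
  deltas:
    - [[0,0,0,0,0.0764],[0,0,0,0,0.0764],[0,0,0,0,0.0764],[0,0,0,0,0.0764],[0,0,0,0,0.0764],[0,0,0,0,0.0764],[0,0,0,0,0.0764],[0,0,0,0,0.0764],[0,0,0,0,0.0127],[0,0,0,0,0],[0,0,0,0,0],[0,0,0,0,0],[0,0,0,0,0],[0,0,0,0,0],[0,0,0,0,0]]

```text
time: 4.3
tool_pos: [0.4999, 0.0648, 0.0641]
ee_rot: [3.138, -0.001, 1.661]
wrist_force: [5.1, 1.8, 0.2]
width: 0.0118
finger_force: 30.1
```

```bash
python3 -c "
from bench import robot, imaging, sensors;print(sensors.get_obs())"
```

```text
{'time': 4.3, 'joint_positions': array([ 1.57477278e-02,  5.58158304e-02,  1.69005205e+00,  8.98843785e-04,
        1.39224609e+00, -7.50079785e-02]), 'qvel': array([-2.47175859e-04,  7.24587870e-05,  5.93835857e-04, -7.05847230e-04,
       -1.60002304e-03, -5.29647194e-04]), 'joint_torque': array([ -0.65905636, -29.9413079 , -25.20428181,  -0.25079174,
         1.77628264,   0.35037506]), 'tool_pos': array([0.49993011, 0.06479063, 0.06405286]), 'ee_rot': array([ 3.13805749e+00, -6.21936325e-04,  1.66139503e+00]), 'wrist_force': array([5.11416619, 1.8118858 , 0.15802069]), 'wrist_torque': array([ 0.25390042, -1.00736116,  0.34187152]), 'finger_force': 30.11899173259735, 'width': 0.011780245642268582}
```

Converted, 0.04 rad / 1.5708 = 0.0255.

Emit:
nudge_tcp:
  deltas:
    - [[0,0,0,0,0.0255],[0,0,0,0,0],[0,0,0,0,0],[0,0,0,0,0],[0,0,0,0,0],[0,0,0,0,0]]

```text
time: 4.8
tool_pos: [0.4999, 0.0648, 0.064]
ee_rot: [3.138, -0.001, 1.622]
wrist_force: [5.6, 0.3, 1.6]
width: 0.0121
finger_force: 30.8
```

```bash
python3 -c "
from bench import robot, imaging, sensors;o=sensors.get_obs();print(o['wrist_torque'],o['ee_rot'])"
```

```text
[ 0.18367037 -0.93758482  0.54164731] [ 3.13810558e+00 -6.60922922e-04  1.62202117e+00]
```

Emit:
nudge_tcp:
  deltas:
    - [[0.08,0,0,0,0],[0.08,0,0,0,0],[0.08,0,0,0,0],[0.08,0,0,0,0],[0.08,0,0,0,0],[0.08,0,0,0,0],[0.08,0,0,0,0],[0.08,0,0,-0.0453,0],[0.08,0,0,-0.0453,0],[0.08,0,0,-0.0453,0],[0.08,0,0,-0.0453,0],[0.08,0,0,0,0],[0.08,0,0,0,0]]

```text
time: 5.88
tool_pos: [0.4998, 0.0637, 0.2022]
ee_rot: [3.136, 0.001, 1.619]
wrist_force: [-0.5, -0.1, -1.1]
width: 0.08
finger_force: 0.0
```

```bash
python3 - <<'E'
from bench import robot, imaging, sensors
import cv2,pickle
d={n:imaging.snapshot(n) for n in("wrist","side","scene")};pickle.dump(d,open("s2.pkl","wb"))
cv2.imwrite("pics/w2.png",d["wrist"]["color"]);o=sensors.get_obs();print(o["tool_pos"],o["ee_rot"])
E
```

```text
[0.49747872 0.06396161 0.19748297] [-3.13789756e+00  3.91671505e-04  1.61940671e+00]
```

View pics/w2.png

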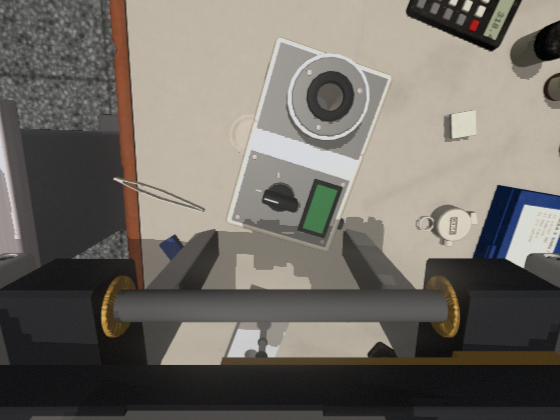

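The knob bar is back along the case's x axis, with its rest mark lined up, so it has returned to zero. Next I move over the sample stem.

Converted, -0.0329 m / 0.75 = -0.0439, -0.0065 m / 0.75 = -0.0087.

Emit:
nudge_tcp:
  deltas:
    - [[0.08,-0.0439,-0.0087,0,0],[0.08,-0.0439,-0.0087,0,0],[0.08,-0.0439,-0.0087,0,0],[0.08,-0.0439,-0.0087,0,0],[0.08,-0.0439,-0.0087,0,0],[0.08,-0.0439,-0.0087,0,0],[0.08,-0.0439,-0.0087,0,0],[0.08,-0.0439,-0.0087,0,0],[0.08,0,0,0,0],[0.08,0,0,0,0],[0.08,0,0,0,0]]

```text
time: 6.95
tool_pos: [0.4588, -0.2005, 0.1978]
ee_rot: [-3.139, -0.002, 1.619]
wrist_force: [0.3, 1.5, -0.1]
width: 0.0795
finger_force: 0.0
```

```bash
python3 - <<'E'
from bench import robot, imaging, sensors
import cv2,pickle
d={n:imaging.snapshot(n) for n in("wrist","side","scene")};pickle.dump(d,open("s3.pkl","wb"))
cv2.imwrite("pics/w3.png",d["wrist"]["color"]);o=sensors.get_obs();print(o["tool_pos"],o["ee_rot"])
from h import *
print(proj(d["wrist"],np.array([.4585,-.201,.146])),proj(d["wrist"],np.array([.4885,-.106,.124])))
E
```

```text
[ 0.45954176 -0.19978999  0.19899211] [-3.14092892e+00 -7.82624572e-04  1.62170706e+00]
[279.67296315 220.18781454] [322.02737109 102.96449373]
```

View pics/w3.png

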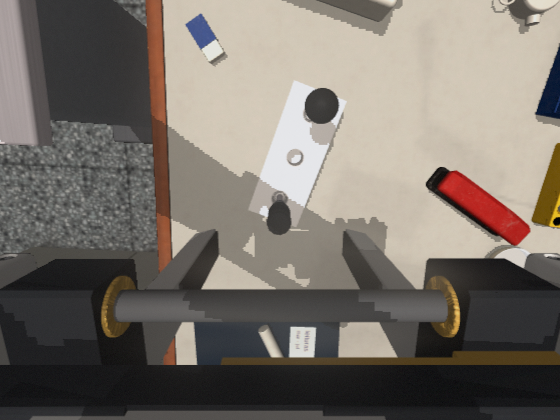

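The handle top is at (279,219), against a prediction of (280,220). The position is confirmed, so I descend and grip.

Converted, 0.031 m / 0.75 = 0.0413.

Emit:
nudge_tcp:
  deltas:
    - [[0.08,0,0,0.0413,0],[0.08,0,0,0.0413,0],[0.08,0,0,0.0413,0],[0.08,0,0,0,0],[0.08,0,0,0,0],[0.08,0,0,0,0],[0,0,0,0,0],[0,0,0,0,0],[0,0,0,0,0],[0,0,0,0,0],[0,0,0,0,0],[0,0,0,0,0],[0,0,0,0,0],[0,0,0,0,0],[0,0,0,0,0],[0,0,0,0,0]]

```text
time: 8.43
tool_pos: [0.4595, -0.2011, 0.1064]
ee_rot: [-3.142, -0.0, 1.62]
wrist_force: [0.4, -0.1, 0.2]
width: 0.0195
finger_force: 30.0
```

Converted, -0.02 m / 0.75 = -0.0267, -0.01 m / 0.75 = -0.0133.

Emit:
nudge_tcp:
  deltas:
    - [[0,0,0,-0.0133,0],[0,0,0,-0.0267,0],[0,0,0,-0.0267,0],[0,0,0,-0.0267,0],[0,0,0,-0.0267,0],[0,0,0,-0.0267,0],[0,0,0,-0.0267,0],[0,0,0,-0.0267,0],[0,0,0,-0.0133,0],[0,0,0,-0.0133,0],[0,0,0,0,0],[0,0,0,0,0],[0,0,0,0,0],[0,0,0,0,0]]

```text
time: 9.6
tool_pos: [0.459, -0.2008, 0.2749]
ee_rot: [-3.139, -0.002, 1.62]
wrist_force: [0.8, -0.4, -1.5]
width: 0.0194
finger_force: 30.0
```

Emit:
nudge_tcp:
  deltas:
    - [[0,0.0133,0.0035,0,0],[0,0.0267,0.0071,0,0],[0,0.0347,0.0092,0,0],[0,0.0347,0.0092,0,0],[0,0.0347,0.0092,0,0],[0,0.0347,0.0092,0,0],[0,0.0347,0.0092,0,0],[0,0.0347,0.0092,0,0],[0,0.0347,0.0092,0,0],[0,0.0347,0.0092,0,0],[0,0.0347,0.0092,0,0],[0,0.0347,0.0092,0,0],[0,0.0347,0.0092,0,0],[0,0.0347,0.0092,0,0],[0,0.02,0.0053,0,0],[0,0.008,0.0021,0,0],[0,0,0,0,0],[0,0,0,0,0],[0,0,0,0,0],[0,0,0,0,0]]

```text
time: 11.27
tool_pos: [0.5378, 0.1651, 0.2767]
ee_rot: [3.141, 0.0, 1.618]
wrist_force: [-0.5, 0.3, -0.1]
width: 0.0196
finger_force: 30.0
```

```bash
python3 - <<'E'
from bench import robot, imaging, sensors
import cv2,pickle,numpy as np
d={n:imaging.snapshot(n) for n in("side","scene","wrist")};pickle.dump(d,open("s4.pkl","wb"))
o=sensors.get_obs();print(o["tool_pos"],o["ee_rot"],o["wrist_force"],o["width"],o["finger_force"])
from h import *
p=o["tool_pos"]+[0,0,-.06]
ims=[]
for n in("scene","side"):
    u,v=proj(d[n],p).round().astype(int);u0,v0=u-45,v-65;print(n,u0,v0);ims.append(cv2.resize(d[n]["color"][v0:v0+150,u0:u0+100],(400,600),interpolation=cv2.INTER_CUBIC))
cv2.imwrite("pics/z4.png",np.hstack(ims))
E
```

```text
[0.53789928 0.16536239 0.27675227] [3.14114130e+00 4.11617040e-05 1.61846516e+00] [-0.50676056  0.33273183 -0.46186388] 0.019469945607709316 29.985991144822037
scene 206 165
side 137 74
```

View pics/z4.png

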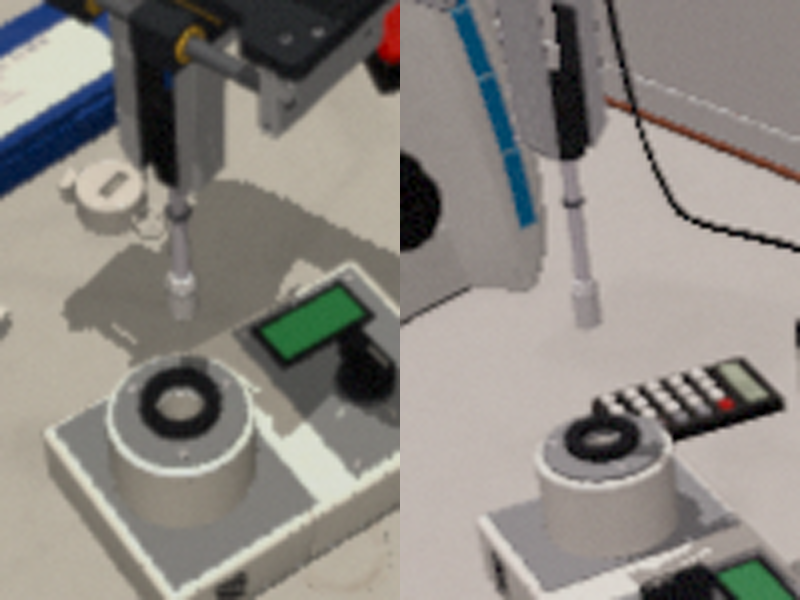

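The stem hangs straight in the fingers, with the ring at z4 (179,212) in scene and (173,203) in side. The foot's lower edge is at (183,320) and (187,327). The collar's outer ring spans x 139–222 with its top at y 364 in scene, and x 163–240 with its top at y 413 in side.

```bash
cat > m.py <<'E'
import pickle,sys;from h import *
def run(fn):
    d=pickle.load(open(fn,"rb"));C=np.array([.538,.1665,.11]);t=np.linspace(0,2*np.pi,90)
    pts={}
    d0=pickle.load(open("s0.pkl","rb"))
    # column-wise edges via sub-pixel threshold on max channel, collar in the clean first images
    for n in("scene","side"):
        s=d0[n];g=s["color"].max(2).astype(float)
        P=np.array([proj(s,C+.021*np.array([np.cos(a),np.sin(a),0])) for a in t])
        c=proj(s,C);u0,v0=c.round().astype(int)
        def edge(line,thr=75):  # outermost dark->light crossing in a line going outward from inside dark ring
            i=np.argmin(line[:16])
            while line[i]<thr and i<len(line)-1:i+=1
            return i-1+(thr-line[i-1])/(line[i]-line[i-1])
        L=min(c[0],0) or u0-max(edge(g[v,u0::-1][:25]) for v in range(v0-1,v0+4))
        R=u0+max(edge(g[v,u0:u0+25]) for v in range(v0-1,v0+4))
        T=v0-max(edge(g[v0::-1,u][:25]) for u in range(u0-1,u0+3))
        m=c+[ (L+R)/2-(P[:,0].min()+P[:,0].max())/2, T-P[:,1].min()]
        print(n,"L R T",round(L,1),round(R,1),round(T,1),"pred",P.min(0).round(1),P[:,0].max().round(1),"centre",m.round(2),onz(s,*m,.11).round(4))
        pts[n]=(s,*m)
    print("collar tri",*tri(pts["scene"],pts["side"]))
run("s4.pkl")
d=pickle.load(open("s4.pkl","rb"));S,D=d["scene"],d["side"]
A=lambda x,y:(S,x/4+206-.38,y/4+165-.38);B=lambda x,y:(D,x/4+137-.38,y/4+74-.38)
T=np.array([.5379,.1654,.2768]);
for h,nm in((70,"ring"),(26,"celltop"),(0,"foot")):
    p=T+[0,0,.019-.116+h/1000];print(nm,p,"pred scene",proj(S,p),"side",proj(D,p))
print("ring",A(179,212)[1:],B(173,203)[1:],tri(A(179,212),B(173,203)))
print("foot edge",A(183,320)[1:],B(187,327)[1:])
E
python3 m.py
```

```text
scene L R T 240.2 261.0 256.3 pred [241.5 255.8] 262.5 centre [250.62 264.76] [0.5393 0.1692 0.11  ]
side L R T 177.7 196.4 173.7 pred [177.3 177.1] 196.6 centre [187.1 178.7] [0.5472 0.1776 0.11  ]
collar tri [0.53973555 0.17033329 0.11447062] [np.float64(2.484750751635113), np.float64(2.4847507516351497)]
ring [0.5379 0.1654 0.2498] pred scene [250.13257068 217.55412977] side [179.71168173 123.88866158]
celltop [0.5379 0.1654 0.2058] pred scene [250.91366718 233.39697568] side [182.23769885 143.40797756]
foot [0.5379 0.1654 0.1798] pred scene [251.34710837 242.18838892] side [183.66478001 154.4354753 ]
ring (250.37, 217.62) (179.87, 124.37) (array([0.53782444, 0.16482446, 0.24903925]), [np.float64(0.10815567683728493), np.float64(0.10815567683726021)])
foot edge (251.37, 244.62) (183.37, 155.37)
```

Converted, 0.015 m / 0.75 = 0.02, 0.01 m / 0.75 = 0.0133.

Emit:
nudge_tcp:
  deltas:
    - [[0,0.0031,0.0016,0,0],[0,0,0,0.0133,0],[0,0,0,0.02,0],[0,0,0,0.02,0],[0,0,0,0.0133,0],[0,0,0,0.008,0],[0,0,0,0,0],[0,0,0,0,0],[0,0,0,0,0]]

```text
time: 12.17
tool_pos: [0.5394, 0.1686, 0.2214]
ee_rot: [3.14, -0.0, 1.62]
wrist_force: [-0.2, -0.0, -0.6]
width: 0.0195
finger_force: 30.0
```

```bash
python3 - <<'E'
from bench import robot, imaging, sensors
import cv2,pickle,numpy as np
d={n:imaging.snapshot(n) for n in("side","scene","wrist")};pickle.dump(d,open("s5.pkl","wb"))
o=sensors.get_obs();print(o["tool_pos"],o["ee_rot"],o["wrist_force"],o["width"],o["finger_force"])
from h import *
p=np.array([.539,.1676,.12]);ims=[]
for n in("scene","side"):
    u,v=proj(d[n],p).round().astype(int);u0,v0=u-25,v-42;print(n,u0,v0)
    im=cv2.resize(d[n]["color"][v0:v0+75,u0:u0+50],(400,600),interpolation=cv2.INTER_CUBIC)
    q=o["tool_pos"]-[0,0,.097];print("foot pred px zoom",(proj(d[n],q)-[u0,v0]+.5)*8, "foot bottom circle extents",*[f(np.array([(proj(d[n],q+.0075*np.array([np.cos(a),np.sin(a),0]))-[u0,v0]+.5)*8 for a in np.linspace(0,6.28,60)]),axis=0).round(1) for f in (np.min,np.max)])
    for C in(p*[1,1,0]+[0,0,.11],):
        P=np.array([(proj(d[n],C+.021*np.array([np.cos(a),np.sin(a),0]))-[u0,v0]+.5)*8 for a in np.linspace(0,6.28,60)]);print("collar pred ext",P.min(0).round(1),P.max(0).round(1))
        P=np.array([(proj(d[n],C+.012*np.array([np.cos(a),np.sin(a),0]))-[u0,v0]+.5)*8 for a in np.linspace(0,6.28,60)]);print("bore pred ext",P.min(0).round(1),P.max(0).round(1))
    ims.append(im)
cv2.imwrite("pics/z5.png",np.hstack(ims))
E
```

```text
[0.53945691 0.1686443  0.22158695] [ 3.13953144e+00 -2.94999851e-04  1.61982886e+00] [-0.19054772 -0.48100193  0.27621143] 0.01934779009958512 29.986037572816713
scene 226 219
foot pred px zoom [200.09725537 333.60935931] foot bottom circle extents [169.6 309. ] [230.6 358.5]
collar pred ext [121.7 298.7] [290.4 436.7]
bore pred ext [157.9 327.6] [254.3 406.4]
side 162 136
foot pred px zoom [197.30204044 323.18379535] foot bottom circle extents [169.6 308.9] [225.  337.6]
collar pred ext [127.1 330.1] [280.9 411.7]
bore pred ext [160.2 347.1] [248.1 393.7]
```

View pics/z5.png

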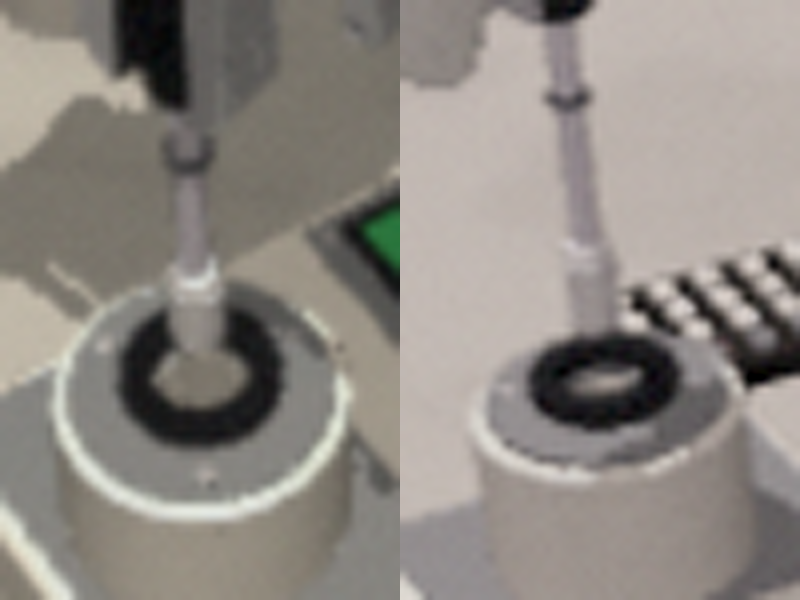

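The foot is above the bore, within about 1.2 mm of centre in both views. Scene: foot mid 198, collar mid 201. Side: foot mid 194, collar mid 204. I make a small correction and read the pose before lowering.

Converted, -0.001 m / 0.75 = -0.0013, 0.0006 m / 0.75 = 0.0008.

Emit:
nudge_tcp:
  deltas:
    - [[0,-0.0013,0.0008,0,0],[0,0,0,0,0],[0,0,0,0,0],[0,0,0,0,0],[0,0,0,0,0]]

```text
time: 12.73
tool_pos: [0.5396, 0.1675, 0.2205]
ee_rot: [3.142, 0.0, 1.62]
wrist_force: [1.0, -0.7, -0.9]
width: 0.0195
finger_force: 30.0
```

```bash
python3 -c "
from bench import robot, imaging, sensors;o=sensors.get_obs();print(o['tool_pos'],o['ee_rot'])"
```

```text
[0.53963549 0.16752719 0.22048722] [3.14154246e+00 2.42740058e-05 1.61974797e+00]
```

Emit:
nudge_tcp:
  deltas:
    - [[0,0,0,0.0067,0],[0,0,0,0.008,0],[0,0,0,0.008,0],[0,0,0,0.008,0],[0,0,0,0.008,0],[0,0,0,0.008,0],[0,0,0,0.008,0],[0,0,0,0.008,0],[0,0,0,0.008,0],[0,0,0,0.008,0],[0,0,0,0.008,0],[0,0,0,0.008,0],[0,0,0,0.008,0],[0,0,0,0.0053,0],[0,0,0,0.0027,0],[0,0,0,0,0],[0,0,0,0,0],[0,0,0,0,0],[0,0,0,0,0],[0,0,0,0,0]]

```text
time: 14.4
tool_pos: [0.5399, 0.1676, 0.138]
ee_rot: [3.141, -0.0, 1.62]
wrist_force: [0.3, 0.7, -0.6]
width: 0.0193
finger_force: 30.0
```

```bash
python3 - <<'E'
from bench import robot, imaging, sensors
import cv2,pickle,numpy as np
d={n:imaging.snapshot(n) for n in("side","scene")};pickle.dump(d,open("s6.pkl","wb"))
o=sensors.get_obs();print(o["tool_pos"],o["ee_rot"],o["wrist_force"],o["width"],o["finger_force"],abs(o["qvel"]).max())
from h import *
ims=[]
for n in("scene","side"):
    q=o["tool_pos"]-[0,0,.0274];u,v=proj(d[n],q).round().astype(int);u0,v0=u-25,v-37;print(n,(proj(d[n],q)-[u0,v0]+.5)*8)
    P=np.array([(proj(d[n],np.array([.5396,.1675,.11])+.021*np.array([np.cos(a),np.sin(a),0]))-[u0,v0]+.5)*8 for a in np.linspace(0,6.28,60)]);print("collar pred",P.min(0).round(1),P.max(0).round(1))
    ims.append(cv2.resize(d[n]["color"][v0:v0+75,u0:u0+50],(400,600),interpolation=cv2.INTER_CUBIC))
cv2.imwrite("pics/z6.png",np.hstack(ims))
E
```

```text
[0.53975968 0.16759343 0.13775957] [ 3.14105681e+00 -6.10185235e-05  1.61984789e+00] [ 0.83734149 -0.04928796  0.80691454] 0.01932178265221662 29.9861757974395 0.0015754630039299079
scene [203.86475438 300.16236838]
collar pred [120.2 233.2] [288.8 371.1]
side [206.28902554 296.03452003]
collar pred [129.1 257.4] [282.8 338.9]
```

View pics/z6.png

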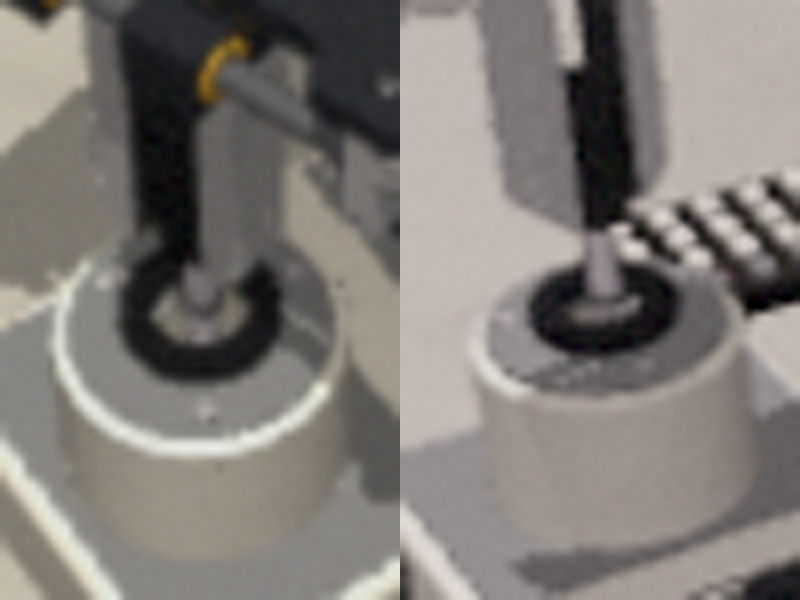

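The rod is centred in the collar in both views. Scene: rod x 203, collar mid 201. Side: rod 204, collar mid 205. The ring is at about 110 mm and the arm is still, so I hand the job in.

```bash
python3 -c "
from bench import robot, imaging, sensors;print(robot.close_job())"
```

```text
the job is handed in; nothing more can be done
None
```

I zeroed the meter and handed the job in at about 14.5 s of the 59 s, with the sample stem still in the gripper: the last check put it within about 0.5 mm of the bore centre, ring level with the collar top. No verdict came back.

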